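# Lid the tins of rivet heads before spraying

## Task

Spraying of the riveted frame is about to start and no overspray may get onto the loose rivet heads: close the four open tins, slipping onto each tin the lid that fits it, fully down and level. Leave the tins, the roll of tape and the varnish jar standing where they are.

Things in the scene. Friction and masses are not known exactly. Their poses are not given: they have to be found in the camera images.
- tin_small: The smallest round open tin: plain grey tinplate, 33 mm across, 45 mm high, loose, standing upright on the table with dark domed rivet heads lying in it below the rim. Origin: centre of its underside on the table; z up.
- lid_small: The smallest round slip lid, plain tinplate, for the smallest round tin: 42 mm across outside, 38 mm inside, 18 mm high, top 2 mm thick, lying on the table skirt down (as it will sit on the tin). Origin: centre of the skirt's lower edge; z up. Loose, 24 to 48 g. About 2.5 mm of play all round on the tin; fully on, its origin is 29 mm above the tin's.
- tin_medium: The middle-sized round open tin: plain grey tinplate, 45 mm across, 60 mm high, loose, standing upright on the table with dark domed rivet heads lying in it below the rim. Origin: centre of its underside on the table; z up.
- lid_medium: The middle-sized round slip lid, plain tinplate, for the middle-sized round tin: 54 mm across outside, 50 mm inside, 18 mm high, top 2 mm thick, lying on the table skirt down (as it will sit on the tin). Origin: centre of the skirt's lower edge; z up. Loose, 24 to 48 g. About 2.5 mm of play all round on the tin; fully on, its origin is 44 mm above the tin's.
- tin_large: The largest round open tin: plain grey tinplate, 57 mm across, 52 mm high, loose, standing upright on the table with dark domed rivet heads lying in it below the rim. Origin: centre of its underside on the table; z up.
- lid_large: The largest round slip lid, plain tinplate, for the largest round tin: 66 mm across outside, 62 mm inside, 18 mm high, top 2 mm thick, lying on the table skirt down (as it will sit on the tin). Origin: centre of the skirt's lower edge; z up. Loose, 24 to 48 g. About 2.5 mm of play all round on the tin; fully on, its origin is 36 mm above the tin's.
- tin_oblong: The oblong open tin: plain grey tinplate, 57 mm long (its x) by 37 mm wide (its y), 48 mm high, loose, standing upright on the table with dark domed rivet heads lying in it below the rim. Origin: centre of its underside on the table; z up.
- lid_oblong: The oblong slip lid, plain tinplate, for the oblong tin: 66 mm long (its x) by 46 mm wide (its y) outside, 62 by 42 mm inside, 18 mm high, top 2 mm thick, lying on the table skirt down (as it will sit on the tin). Origin: centre of the skirt's lower edge; z up. Loose, 24 to 48 g. About 2.5 mm of play all round on the tin; fully on, its origin is 32 mm above the tin's. It may go on either way round.
- tape: A roll of masking tape lying flat, cream coloured, 86 mm across with a wide 72 mm hole, 25 mm high; a bystander. Origin: centre of its underside.
- jar: A closed brown glass varnish jar with a black cap, 52 mm across, 66 mm high; a bystander. Origin: centre of its underside.
Things that resemble listed ones, but are neither listed nor needed, are in the scene too. What is shaped like the lid_large but blue or pink is not meant.

How it is judged:
By the outcome, as a careful person would: the job done as asked, in the order asked, and still so for the second after the job is handed in, with the robot touching nothing.
It also fails if it takes over 112 s, if anything falls off the work surface, if the arm or the gripper's body presses on something with over 40 N, if the wrist force passes 120 N, or if a joint passes its speed limit or range.

## Robot

A 7-joint arm with a two-finger parallel gripper is mounted at the origin on the work surface. World frame = base frame: x ahead of the robot, y to its left, z up, the work surface at z = 0. Lengths are in m, angles in rad, forces in N, time in s.
With the tool pointing down it reaches from about 0.425 to 0.925 m from the base axis. Payload 6.8 kg.
Tool frame: the origin (TCP) lies at the very end of the fingers, on their centre line; the grasp point (between the pads) lies bot.grip_point_offset behind it (bot.grip_point_offset is the distance from the TCP to the grasp point, in m); z points along the fingers, y is the line along which they close (so a half turn about z gives the same grasp; the last joint's range is limited). The gripper opens to 85 mm and grips with 20 to 120 N. Pads are 22 mm wide; open, the fingers measure 114 mm over their backs; the gripper's body (76 mm by 85 mm) begins 54 mm behind the grasp point. The pads swing forward as they close: fully open they stand 13 mm farther back than shut.
Start: joints at [1.021, 0.477, 0.022, 1.555, -0.011, 1.109, -0.083], TCP at [0.289, -0.61, 0.21] pointing down, gripper open.
Joint ranges: [-2.96, 2.96], [-0.34, 2.1], [-1.41, 1.46], [0.24, 2.44], [-1.37, 4.51], [0.17, 1.92], [-2.96, 2.96]. Speed limits (rad/s): [2.39, 2.39, 3.14, 3.14, 3.14, 3.14, 3.14].

## Interface

Orientations are given as a unit quaternion [w, x, y, z].
In Python, from station import bot, imaging gives the robot as it stands. The module is installed in compiled form; this text tells all that it offers.
- The arm moves only by the tool carry_out, never from a script. Its argument "targets" is one flat list of numbers, 5 for each row, row after row: the closure in counts, from 0 (fully open) to 255 (shut), then the shift along the world's x, y, z in mm, then the turn about the world's z in degrees. A call has 1 to 20 rows; each row shifts and turns the commanded pose from where the row before left it; what a row does not reach is not made up. A row lasts 1/10 s, in which the tool goes at most 50 mm and 8.59 degrees, less where a joint would pass 70% of its speed; a pose out of reach is approached as far as the arm can. A call is refused whole if a number of a shift passes 50 or a number of a turn 8.59, either way. A call with a gripper value outside its range is refused whole. The fingers move at their own pace and stop on an object; "newtons" is the grip in N (left out, the last holds). Time passes only in rows, so rows that do not move let the fingers close. It gives the time, the measured TCP pose, the force, the opening and the grip force at its end, in the units of the state.
- bot.get_obs(): the state, without advancing time (a new reading comes with each control period).
- imaging.read_camera(name): name is "side" or "top"; returns a dict with "frame" (420x560x3 uint8, red, green, blue), "fov_y" (degrees; the focal length in pixels is half the picture's height over the tangent of half this angle, whatever the lens; pixels are square), "cx", "cy" (the principal point, pixels), "pose" (4x4, takes a point from camera to world coordinates). Camera axes: x right, y up, looking along -z (the intrinsics and any distortion apply to the point x, -y, -z); pixel columns grow to the right and rows downward; lengths in m; the calibration is good to about 2 mm. A picture is of the moment at which its call begins. There is no depth.
- bot.hand_in(): hands the job in; it is judged then, once.
The state is a dict: "t": time; "q": joint angles; "joint_vel": joint speeds; "joint_torque": joint torques, N m; "eef_pos": TCP position; "tool_rot": TCP orientation; "contact_force": force on the tool from outside, world axes, zero at the start; "torque": the same for the moment, N m; "gripper_width": opening from 0.0 (shut) to 1.0 (fully open); "grasp_force": force on a finger pad.
Only numpy, scipy, OpenCV 4.12 (cv2) and the standard library are available. Lean on these libraries where they do the work, as an engineer would, in place of code of your own. Each camera call takes 0.05 s, during which the arm holds its last target. There are 200 camera calls.

## Working session

There is one attempt and no reset: what is moved stays moved. The work goes in short steps, Python scripts to look and compute and a tool call to move; the robot and the scene stay as the last step left them, time stands still between calls to the robot, and variables do not carry over. Pictures are saved under pics/ and viewed, at most 14 in all, crops included, and the job is handed in when it is done.

Besides the shell and the picture viewer there is one more tool, called after "Emit:" by a JSON object that holds its "api" and its "payload", one argument or row to a line. carry_out: Moves the arm, as the interface text tells. Its arguments: {"type":"object","properties":{"targets":{"type":"array","items":{"type":"number"}},"newtons":{"type":"number"}},"required":["targets"]}

```bash
mkdir -p pics; python3 - <<'E'
from station import bot, imaging
import cv2,numpy as np
np.set_printoptions(precision=4,suppress=True)
for n in("top","side"):
    r=imaging.read_camera(n); cv2.imwrite(f"pics/{n}0.png",r["frame"][:,:,::-1])
    print(n,{k:v for k,v in r.items() if k!="frame"})
print(bot.get_obs(),bot.grip_point_offset)
E
```

```text
top {'fov_y': 55.926498014134225, 'cx': 281.78789108759173, 'cy': 212.09791271990048, 'pose': array([[-0.0055,  0.9988, -0.0482,  0.5232],
       [-0.9999, -0.005 ,  0.0114,  0.0028],
       [ 0.0112,  0.0483,  0.9988,  0.9815],
       [ 0.    ,  0.    ,  0.    ,  1.    ]])}
side {'fov_y': 43.71968453953431, 'cx': 280.8585863907338, 'cy': 220.53731673871297, 'pose': array([[-0.862 ,  0.2957, -0.4118,  0.0668],
       [-0.5068, -0.4799,  0.7162,  0.8354],
       [ 0.0141,  0.826 ,  0.5635,  0.7169],
       [ 0.    ,  0.    ,  0.    ,  1.    ]])}
{'t': 0.1, 'q': array([ 1.0209,  0.4777,  0.0223,  1.5563, -0.0115,  1.1093, -0.0831]), 'joint_vel': array([-0.0002, -0.0013, -0.0006, -0.0021,  0.0004, -0.0004,  0.0004]), 'joint_torque': array([  0.0042, -59.7759,   1.6133, -28.1956,   0.0127,   0.005 ,
        -0.    ]), 'eef_pos': array([ 0.2884, -0.6097,  0.2095]), 'tool_rot': array([-0.0008,  0.9757,  0.2191, -0.0002]), 'contact_force': array([-0.2298,  0.2053, -0.1458]), 'torque': array([-0.0003, -0.01  , -0.01  ]), 'grasp_force': 0.0, 'gripper_width': 1.0013224012170043} 0.0187
```

View pics/top0.png

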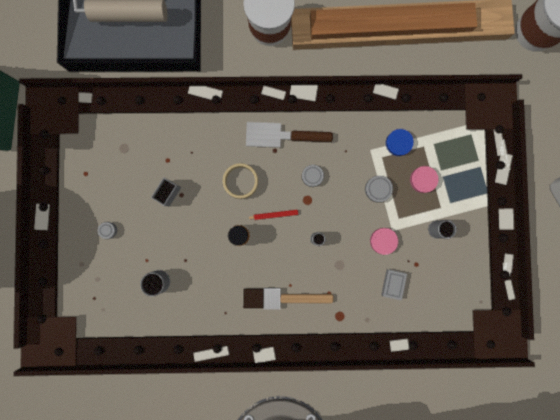

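View pics/side0.png

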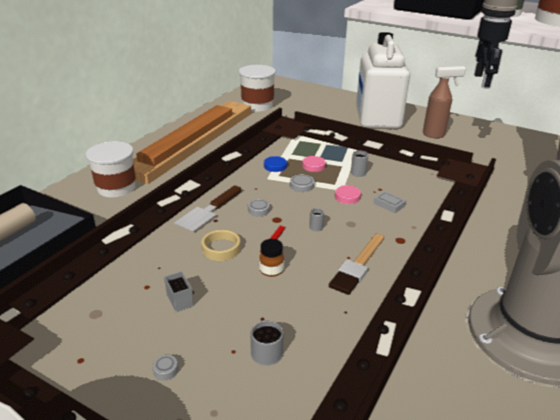

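The top view shows the tins: oblong (164,192), large (153,283), small (318,239), medium (445,229). The grey lids are at (107,230), (313,176), (379,189) and the oblong one at (395,284). The tape is at (240,181) and the jar at (238,235). The blue lid (400,142) and the pink ones (425,180), (385,241) are decoys. I'll measure the sizes and enlarge this area to confirm.

```bash
cat > h.py <<'E'
import cv2,numpy as np
from station import bot,imaging
np.set_printoptions(precision=4,suppress=True)
def cam(n):
    r=imaging.read_camera(n); r["img"]=r["frame"][:,:,::-1].copy(); r["f"]=210/np.tan(np.radians(r["fov_y"]/2)); return r
def proj(r,P):
    P=np.atleast_2d(P); T=np.linalg.inv(r["pose"]); c=P@T[:3,:3].T+T[:3,3]
    return np.c_[r["cx"]+r["f"]*c[:,0]/-c[:,2], r["cy"]-r["f"]*c[:,1]/-c[:,2]]
def back(r,uv,z):
    uv=np.atleast_2d(uv).astype(float); d=np.c_[(uv[:,0]-r["cx"])/r["f"],-(uv[:,1]-r["cy"])/r["f"],-np.ones(len(uv))]@r["pose"][:3,:3].T
    o=r["pose"][:3,3]; return o+d*((z-o[2])/d[:,2])[:,None]
def circ(x,y,z,R):
    a=np.linspace(0,2*np.pi,48); return np.c_[x+R*np.cos(a),y+R*np.sin(a),0*a+z]
def rect(x,y,z,l,w,a):
    c,s=np.cos(a),np.sin(a); p=np.array([[l,w],[-l,w],[-l,-w],[l,-w],[l,w]])/2
    return np.c_[x+p[:,0]*c-p[:,1]*s,y+p[:,0]*s+p[:,1]*c,0*p[:,0]+z]
E
python3 - <<'E'
from h import *
r=cam("top"); s=cam("side")
g={"tinO":(164,192,.048),"tinL":(153,283,.052),"tinS":(318,239,.045),"tinM":(445,229,.06),"lA":(107,230,.018),"lB":(313,176,.018),"lC":(379,189,.018),"lO":(395,284,.018),"tape":(240,181,.025),"jar":(238,235,.066)}
for k,(u,v,z) in g.items():
    p=back(r,(u,v),z)[0]; print(k,p, "side px",proj(s,p)[0],"mm/px",(r["pose"][2,3]-z)/r["f"]*1e3)
cv2.imwrite("pics/c1.png",cv2.resize(r["img"][120:310,80:480],None,fx=2,fy=2,interpolation=cv2.INTER_CUBIC))
E
```

```text
tinO [0.6172 0.2699 0.048 ] side px [178.4363 281.9993] mm/px 2.3599598315760706
tinL [0.4046 0.2924 0.052 ] side px [266.1092 329.9945] mm/px 2.3498476992793615
tinS [ 0.5043 -0.0932  0.045 ] side px [316.7696 211.9771] mm/px 2.3675439307986026
tinM [ 0.5263 -0.3892  0.06  ] side px [359.3095 154.5988] mm/px 2.329623434685943
lA [0.5285 0.4153 0.018 ] side px [165.5342 362.043 ] mm/px 2.4358008238013897
lB [ 0.658  -0.0852  0.018 ] side px [259.4975 204.6637] mm/px 2.4358008238013897
lC [ 0.6253 -0.247   0.018 ] side px [302.2731 180.4037] mm/px 2.4358008238013897
lO [ 0.3938 -0.2818  0.018 ] side px [388.9835 198.649 ] mm/px 2.4358008238013897
tape [0.6455 0.0929 0.025 ] side px [221.1444 240.4261] mm/px 2.4181045922821487
jar [0.515  0.0937 0.066 ] side px [271.3413 244.3134] mm/px 2.3144552362408795
```

View pics/c1.png

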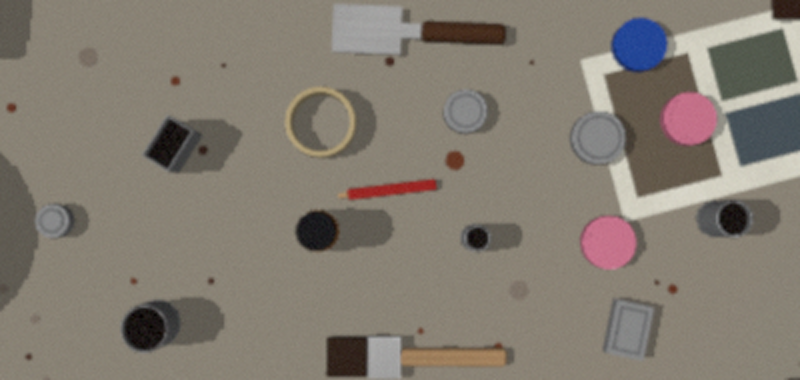

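```bash
cat >> h.py <<'E'
from scipy.optimize import minimize
from scipy.ndimage import map_coordinates
def avg(n,k=6):
    r=cam(n); r["m"]=np.mean([r["img"]]+[cam(n)["img"] for _ in range(k-1)],axis=0).astype(np.float32)
    g=cv2.GaussianBlur(r["m"],(0,0),0.8); r["gx"]=np.gradient(g,axis=1);r["gy"]=np.gradient(g,axis=0); return r
def score(r,poly):
    d=np.vstack([np.linspace(a,b,6,endpoint=False) for a,b in zip(poly[:-1],poly[1:])])
    p=proj(r,d); t=np.roll(p,-1,0)-np.roll(p,1,0); t/=np.linalg.norm(t,axis=1)[:,None]+1e-9
    s=0
    for c in range(3):
        gx=map_coordinates(r["gx"][:,:,c],p[:,::-1].T,order=1); gy=map_coordinates(r["gy"][:,:,c],p[:,::-1].T,order=1)
        s=s+(-gx*t[:,1]+gy*t[:,0])**2
    return np.mean(np.sqrt(s))
def fit(r,f,x0):
    best=None
    for dx in(-.004,0,.004):
        for dy in(-.004,0,.004):
            x=np.array(x0,float);x[:2]+=[dx,dy]
            st=np.vstack([x]+[x+e for e in np.diag([.003,.003,.1][:len(x)])])
            o=minimize(lambda v:-sum(score(q,f(v)) for q in r),x,method="Nelder-Mead",options=dict(initial_simplex=st,xatol=1e-5,fatol=1e-4))
            if best is None or o.fun<best.fun: best=o
    return best.x,-best.fun
E
cat > fitall.py <<'E'
from h import *
r=avg("top"); s=avg("side")
G={"tinO":(.6172,.2699,-.6),"tinL":(.4046,.2924),"tinS":(.5043,-.0932),"tinM":(.5263,-.3892),"lidS":(.5285,.4153),"lidM":(.658,-.0852),"lidL":(.6253,-.247),"lidO":(.3938,-.2818,1.4)}
D={"tinO":(.048,.057,.037),"tinL":(.052,.0285),"tinS":(.045,.0165),"tinM":(.06,.0225),"lidS":(.018,.021),"lidM":(.018,.027),"lidL":(.018,.033),"lidO":(.018,.066,.046)}
for k in G:
    d=D[k]; f=(lambda v:rect(v[0],v[1],d[0],d[1],d[2],v[2])) if len(d)==3 else (lambda v:circ(v[0],v[1],d[0],d[1]))
    a,sa=fit([r],f,G[k]); b,sb=fit([s],f,G[k]); c,sc=fit([r,s],f,G[k])
    print(k,"top",a,round(sa,1),"side",b,round(sb,1),"both",c,round(sc,1))
    for q,v in((r,a),(s,b)): cv2.polylines(q["img"],[np.int32(proj(q,f(v))*16)],True,(0,255,0),1,cv2.LINE_AA,4)
cv2.imwrite("pics/ov_top.png",cv2.resize(r["img"][120:310,80:480],None,fx=2,fy=2,interpolation=cv2.INTER_NEAREST))
cv2.imwrite("pics/ov_side.png",cv2.resize(s["img"][130:400,130:430],None,fx=2,fy=2,interpolation=cv2.INTER_NEAREST))
E
python3 fitall.py
```

```text
tinO top [ 0.6197  0.2679 -0.5218] 29.9 side [ 0.6195  0.2684 -0.5447] 26.3 both [ 0.6197  0.2681 -0.5365] 55.8
tinL top [0.4044 0.2917] 29.2 side [0.4044 0.2914] 28.5 both [0.4044 0.2914] 57.6
tinS top [ 0.5061 -0.0894] 28.0 side [ 0.5054 -0.0967] 18.4 both [ 0.506  -0.0978] 42.5
tinM top [ 0.5292 -0.3857] 27.8 side [ 0.5259 -0.3974] 39.3 both [ 0.5278 -0.3982] 63.2
lidS top [0.5285 0.4194] 18.8 side [0.5183 0.4121] 19.1 both [0.5275 0.4194] 35.8
lidM top [ 0.6615 -0.0836] 11.9 side [ 0.6594 -0.0817] 13.1 both [ 0.6604 -0.083 ] 23.6
lidL top [ 0.6259 -0.2483] 18.1 side [ 0.6251 -0.2459] 21.9 both [ 0.6263 -0.2478] 39.4
lidO top [ 0.4003 -0.2853  1.3429] 11.7 side [ 0.3965 -0.2724  1.3377] 7.1 both [ 0.4003 -0.2854  1.3429] 15.1
```

View pics/ov_top.png

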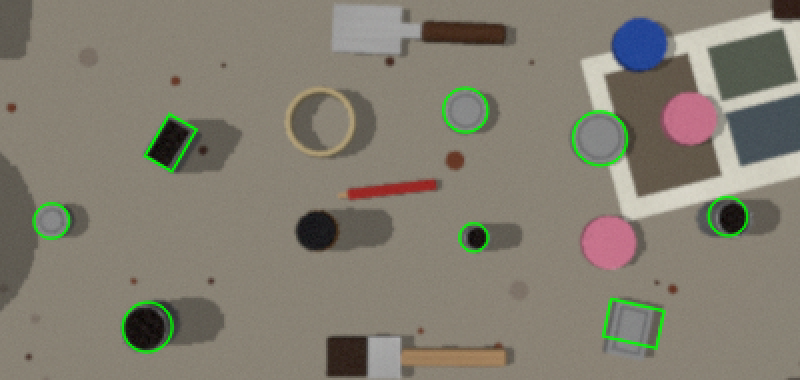

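View pics/ov_side.png

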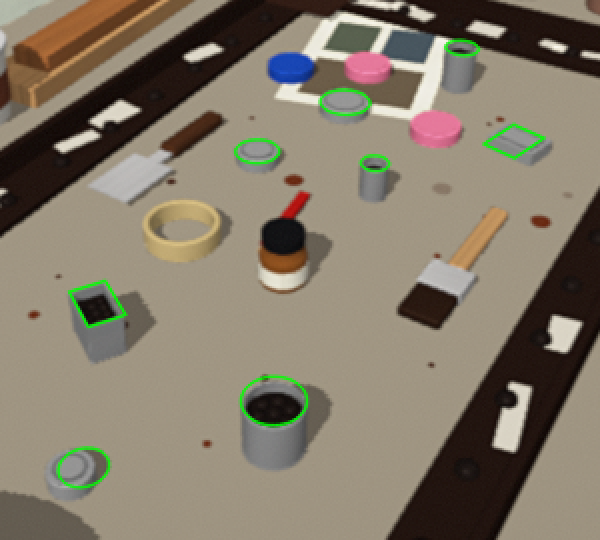

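The overlay shows that lidO is off by a quarter turn, tinS and tinM are biased in the top view, and lidS is off in the side view. I'll refit using the rim plus the full silhouette in both cameras.

```bash
cat >> h.py <<'E'
def spix(r,p,n=100):
    p=np.vstack([p,p[:1]]); L=np.r_[0,np.cumsum(np.linalg.norm(np.diff(p,axis=0),axis=1))]; q=np.linspace(0,L[-1],n,endpoint=False)
    p=np.c_[np.interp(q,L,p[:,0]),np.interp(q,L,p[:,1])]; t=np.roll(p,-1,0)-np.roll(p,1,0); t/=np.linalg.norm(t,axis=1)[:,None]+1e-9
    s=0
    for c in range(3):
        gx=map_coordinates(r["gx"][:,:,c],p[:,::-1].T,order=1); gy=map_coordinates(r["gy"][:,:,c],p[:,::-1].T,order=1)
        s=s+(-gx*t[:,1]+gy*t[:,0])**2
    return np.mean(np.minimum(np.sqrt(s),25))
DIM={"tinO":(.048,.057,.037),"tinL":(.052,.0285),"tinS":(.045,.0165),"tinM":(.06,.0225),"lidS":(.018,.021),"lidM":(.018,.027),"lidL":(.018,.033),"lidO":(.018,.066,.046)}
def outl(k,v,z):
    d=DIM[k]; return rect(v[0],v[1],z,d[1],d[2],v[2]) if len(d)==3 else circ(v[0],v[1],z,d[1])
def polys(r,k,v,z0=0.):
    t=proj(r,outl(k,v,z0+DIM[k][0])); b=proj(r,outl(k,v,z0))
    return t,cv2.convexHull(np.float32(np.vstack([t,b])))[:,0]
def fit2(R,k,x0,z0=0.,span=.006):
    best=None
    for dx in(-span,0,span):
        for dy in(-span,0,span):
            x=np.array(x0,float);x[:2]+=[dx,dy]
            st=np.vstack([x]+[x+e for e in np.diag([.003,.003,.1][:len(x)])])
            o=minimize(lambda v:-sum(spix(q,p) for q in R for p in polys(q,k,v,z0)),x,method="Nelder-Mead",options=dict(initial_simplex=st,xatol=1e-5,fatol=1e-3))
            if best is None or o.fun<best.fun: best=o
    return best.x,-best.fun
def draw(r,k,v,z0=0.,img=None):
    pass
E
cat > fitall.py <<'E'
from h import *
r=avg("top"); s=avg("side")
G={"tinO":(.6197,.2681,-.53),"tinL":(.4044,.2914),"tinS":(.506,-.0975),"tinM":(.5275,-.397),"lidS":(.5275,.418),"lidM":(.660,-.083),"lidL":(.626,-.247),"lidO":(.3938,-.2818,-.23)}
T=[]
for k in G:
    a=fit2([r],k,G[k]);b=fit2([s],k,G[k]);c=fit2([r,s],k,G[k]); print(k,"top",*a,"side",*b,"both",*c)
    row=[]
    for q in(r,s):
        im=cv2.resize(q["m"].astype(np.uint8),None,fx=4,fy=4,interpolation=cv2.INTER_CUBIC)
        for p in polys(q,k,c[0]): cv2.polylines(im,[np.int32((p+.5)*4*16)],True,(0,255,0),1,cv2.LINE_AA,4)
        u,v=np.int32(proj(q,[*c[0][:2],.02])[0]*4); row.append(cv2.copyMakeBorder(im[max(v-75,0):v+75,u-95:u+95],0,0,0,0,0)[:150,:190])
    T.append(np.vstack([cv2.resize(x,(190,150)) for x in row]))
cv2.imwrite("pics/mont2.png",np.vstack([np.hstack(T[:4]),np.hstack(T[4:])]))
E
python3 fitall.py
```

```text
tinO top [ 0.6193  0.2726 -0.5519] 39.26751697104087 side [ 0.619   0.2707 -0.5389] 36.49671884895274 both [ 0.6186  0.2705 -0.5427] 73.74699471113058
tinL top [0.403  0.2953] 42.35907316574311 side [0.4011 0.2948] 31.355558822931698 both [0.4021 0.2945] 72.98247904350437
tinS top [ 0.5054 -0.0917] 44.11572663387629 side [ 0.5053 -0.0947] 33.08437363990815 both [ 0.5054 -0.0918] 72.21231194104385
tinM top [ 0.5266 -0.3892] 39.605961914102025 side [ 0.5293 -0.3987] 42.47969844913805 both [ 0.5272 -0.3959] 77.61506193912248
lidS top [0.5286 0.4189] 29.105020983632873 side [0.5269 0.4195] 27.819914256862276 both [0.5275 0.4191] 55.91650612189762
lidM top [ 0.6605 -0.0832] 22.869941846828944 side [ 0.6597 -0.0822] 23.340464829562684 both [ 0.6602 -0.083 ] 45.90773964720932
lidL top [ 0.6249 -0.2491] 31.148238070471486 side [ 0.6267 -0.2461] 37.178866585270775 both [ 0.6254 -0.2479] 66.50243173672425
lidO top [ 0.3972 -0.2823 -0.2252] 28.65857203644275 side [ 0.3915 -0.2817 -0.2574] 20.852235346427598 both [ 0.3915 -0.281  -0.2311] 49.309030939071874
```

View pics/mont2.png

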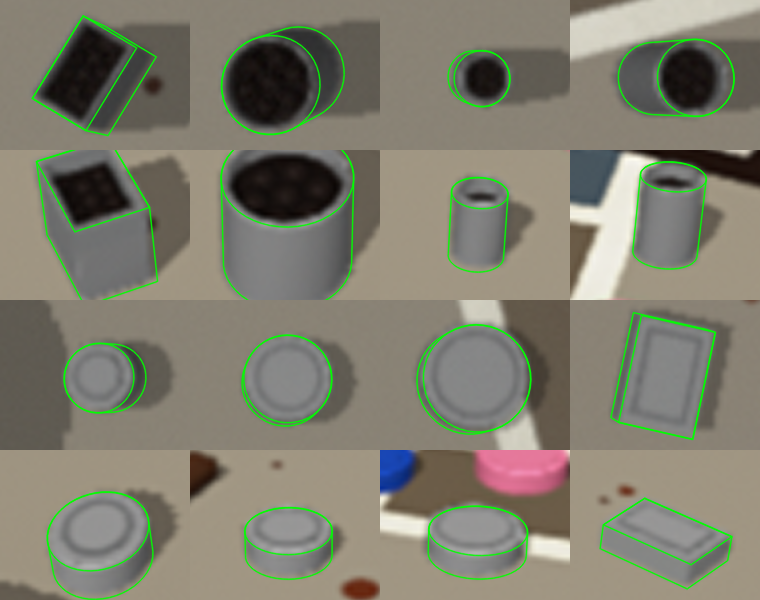

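Poses are confirmed: lidS is 42 mm across at (107,230), lidM 54 mm at (313,176), lidL 66 mm at (379,189), and lidO is at (395,284). All four are plain grey, and the blue and pink ones are ignored. I'll start with lidM.

Emit:
{"api": "carry_out", "payload": {
  "targets": [0, 25, 35, 0, 0, 0, 25, 35, 0, 0, 0, 25, 35, 0, 0, 0, 25, 35, 0, 0, 0, 25, 35, 0, 0, 60, 25, 35, 0, 0, 60, 25, 35, 0, 0, 60, 25, 35, 0, 0, 60, 25, 35, 0, 0, 60, 25, 35, 0, 0, 60, 25, 35, 0, 0, 60, 25, 35, 0, 0, 60, 25, 35, 0, 0, 60, 25, 35, 0, 0, 60, 22, 37, 0, 0, 60, 0, 0, -40, 0, 60, 0, 0, -40, 0, 60, 0, 0, -40, 0, 60, 0, 0, 0, 0, 60, 0, 0, 0, 0],
  "newtons": 30
}}

```text
t: 3.4
eef_pos: [0.6606, -0.0833, 0.0908]
tool_rot: [-0.0, 0.976, 0.219, -0.0]
contact_force: [0.9, 0.0, 0.6]
gripper_width: 0.764
grasp_force: 0.0
```

```bash
python3 - <<'E'
from h import *
s=cam("side"); p=bot.get_obs()["eef_pos"]
im=cv2.resize(s["img"],None,fx=4,fy=4,interpolation=cv2.INTER_CUBIC)
for dz in (0,.01,.02):
    u=np.int32((proj(s,p+[0,0,dz])[0]+.5)*4); cv2.circle(im,tuple(int(a) for a in u),3,(0,0,255),-1)
    for sg in(-1,1):
        q=p+[sg*.0325*np.cos(np.radians(115.3)),sg*.0325*np.sin(np.radians(115.3)),dz]
        u2=np.int32((proj(s,q)[0]+.5)*4); cv2.circle(im,tuple(int(a) for a in u2),3,(0,255,0),-1)
    if dz==0:c=u
cv2.imwrite("pics/tip.png",im[c[1]-250:c[1]+250,c[0]-250:c[0]+250])
E
```

```text
(no output)
```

View pics/tip.png

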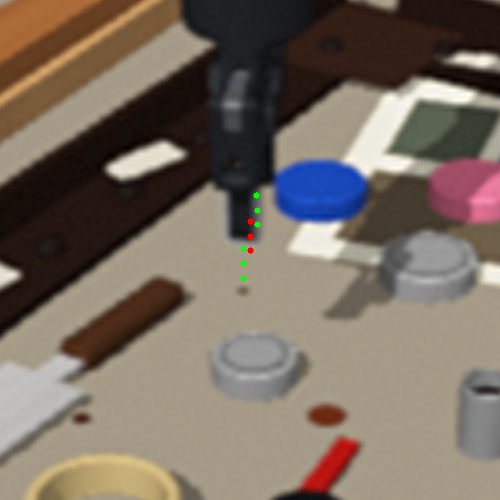

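The near finger's tip shows at (243,238), while its projected TCP-height point is at (243,279). So the tips seem to stand well behind the TCP at this opening. I'll descend partway and check again.

Emit:
{"api": "carry_out", "payload": {
  "targets": [60, 0, 0, -40, 0, 60, 0, 0, -30, 0, 60, 0, 0, -8, 0, 60, 0, 0, 0, 0]
}}

```text
t: 3.85
eef_pos: [0.6613, -0.0833, 0.0135]
tool_rot: [0.0, 0.976, 0.219, 0.0]
contact_force: [0.5, -0.0, 0.3]
gripper_width: 0.764
grasp_force: 0.0
```

```bash
python3 - <<'E'
from h import *
s=cam("side"); p=bot.get_obs()["eef_pos"]
im=cv2.resize(s["img"],None,fx=6,fy=6,interpolation=cv2.INTER_CUBIC)
c=np.int32(proj(s,p)[0]*6)
cv2.imwrite("pics/tip2.png",im[c[1]-200:c[1]+150,c[0]-200:c[0]+200])
E
```

```text
(no output)
```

View pics/tip2.png

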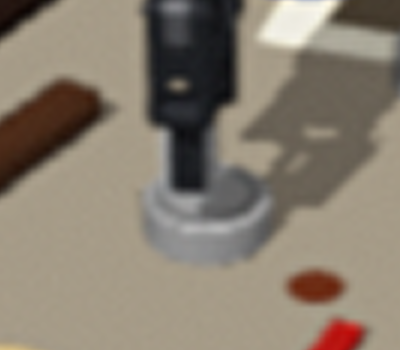

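The tip shows at crop pixel (190,190), about 22 mm above TCP height and still above the lid. I'll lower it gradually while watching the force.

Emit:
{"api": "carry_out", "payload": {
  "targets": [60, 0, 0, -5, 0, 60, 0, 0, -5, 0, 60, 0, 0, 0, 0]
}}

```text
t: 4.2
eef_pos: [0.6607, -0.0832, 0.0026]
tool_rot: [0.0, 0.976, 0.219, 0.0]
contact_force: [0.2, 0.6, -0.7]
gripper_width: 0.762
grasp_force: 0.0
```

Emit:
{"api": "carry_out", "payload": {
  "targets": [60, 0, 0, -3, 0, 60, 0, 0, -3, 0, 60, 0, 0, 0, 0]
}}

```text
t: 4.5
eef_pos: [0.6602, -0.0831, -0.0041]
tool_rot: [-0.0, 0.976, 0.219, -0.0]
contact_force: [0.2, 0.3, -0.4]
gripper_width: 0.767
grasp_force: 0.0
```

```bash
python3 - <<'E'
from h import *
s=cam("side"); p=bot.get_obs()["eef_pos"]; print(p)
im=cv2.resize(s["img"],None,fx=6,fy=6,interpolation=cv2.INTER_CUBIC)
c=np.int32(proj(s,p)[0]*6)
cv2.imwrite("pics/tip3.png",im[c[1]-200:c[1]+150,c[0]-200:c[0]+200])
E
```

```text
[ 0.6604 -0.0832 -0.0039]
```

View pics/tip3.png

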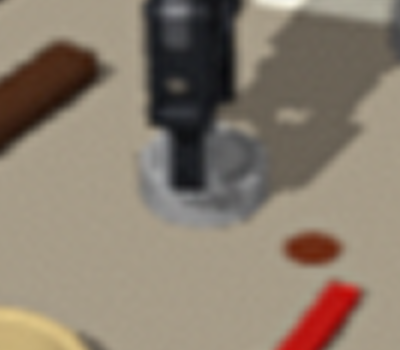

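Emit:
{"api": "carry_out", "payload": {
  "targets": [60, 0, 0, -3, 0, 60, 0, 0, -3, 0, 60, 0, 0, -2, 0, 60, 0, 0, 0, 0]
}}

```text
t: 4.95
eef_pos: [0.6603, -0.0832, -0.0121]
tool_rot: [-0.0, 0.976, 0.219, -0.0]
contact_force: [-0.1, 0.3, -0.8]
gripper_width: 0.767
grasp_force: 0.0
```

Emit:
{"api": "carry_out", "payload": {
  "targets": [120, 0, 0, 0, 0, 120, 0, 0, 0, 0, 120, 0, 0, 0, 0, 120, 0, 0, 0, 0, 120, 0, 0, 0, 0],
  "newtons": 25
}}

```text
t: 5.45
eef_pos: [0.6607, -0.0832, -0.0113]
tool_rot: [0.0, 0.976, 0.219, 0.0]
contact_force: [-1.0, 0.2, 4.2]
gripper_width: 0.604
grasp_force: 26.3
```

Gripped (26 N). I'll regrip after turning 90° so the lid is centred in both directions, then lift.

Emit:
{"api": "carry_out", "payload": {
  "targets": [60, 0, 0, 0, 0, 60, 0, 0, 1, 0, 60, 0, 0, 0, 0, 60, 0, 0, 0, -8.5, 60, 0, 0, 0, -8.5, 60, 0, 0, 0, -8.5, 60, 0, 0, 0, -8.5, 60, 0, 0, 0, -8.5, 60, 0, 0, 0, -8.5, 60, 0, 0, 0, -8.5, 60, 0, 0, 0, -8.5, 60, 0, 0, 0, -8.5, 60, 0, 0, 0, -8.5, 60, 0, 0, 0, 0, 120, 0, 0, 0, 0, 120, 0, 0, 0, 0, 120, 0, 0, 0, 0, 120, 0, 0, 0, 0, 120, 0, 0, 0, 0]
}}

```text
t: 7.35
eef_pos: [0.6607, -0.0831, -0.0103]
tool_rot: [-0.0, 0.868, -0.497, 0.0]
contact_force: [-2.3, 2.5, 5.0]
gripper_width: 0.602
grasp_force: 26.1
```

Emit:
{"api": "carry_out", "payload": {
  "targets": [120, 0, 0, 10, 0, 120, 0, 0, 40, 0, 120, 0, 0, 40, 0, 120, 0, 0, 20, 0, 120, 0, 0, 0, 0]
}}

```text
t: 7.85
eef_pos: [0.6632, -0.084, 0.1037]
tool_rot: [-0.001, 0.867, -0.498, 0.003]
contact_force: [0.1, 0.6, -0.3]
gripper_width: 0.6
grasp_force: 26.4
```

Emit:
{"api": "carry_out", "payload": {
  "targets": [120, -17, -39, 0, 0, 120, -17, -39, 0, 0, 120, -17, -39, 0, 0, 120, -17, -39, 0, 0, 120, -17, -39, 0, 0, 120, -17, -39, 0, 0, 120, -17, -39, 0, 0, 120, -15, -39, 0, 0, 120, 0, 0, -25, 0, 120, 0, 0, 0, 0, 120, 0, 0, 0, 0]
}}

```text
t: 8.95
eef_pos: [0.5264, -0.3935, 0.0733]
tool_rot: [-0.0, 0.868, -0.497, -0.001]
contact_force: [0.2, 0.5, 0.7]
gripper_width: 0.601
grasp_force: 26.4
```

```bash
python3 - <<'E'
from h import *
r=avg("top",4); s=avg("side",4); p=bot.get_obs()["eef_pos"]; print(p)
z0=p[2]+.0103
for nm,R in(("top",[r]),("side",[s]),("both",[r,s])):
    print(nm,"lid",*fit2(R,"lidM",p[:2],z0,.003))
T=[]
for q in(r,s):
    im=cv2.resize(q["m"].astype(np.uint8),None,fx=6,fy=6,interpolation=cv2.INTER_CUBIC)
    for k,v,z,c in(("lidM",p[:2],z0,(0,0,255)),("tinM",(.5272,-.396),0,(0,255,0))):
        for P in polys(q,k,v,z): cv2.polylines(im,[np.int32((P+.5)*6*16)],True,c,1,cv2.LINE_AA,4)
    u,v=np.int32(proj(q,[*p[:2],.05])[0]*6); T.append(im[v-200:v+200,u-190:u+190])
cv2.imwrite("pics/hovM.png",np.hstack(T))
E
```

```text
[ 0.5271 -0.3949  0.0749]
top lid [ 0.5183 -0.3864] 27.257905733777633
side lid [ 0.5305 -0.3913] 39.55368896337865
both lid [ 0.5299 -0.3912] 64.61868731929773
```

View pics/hovM.png

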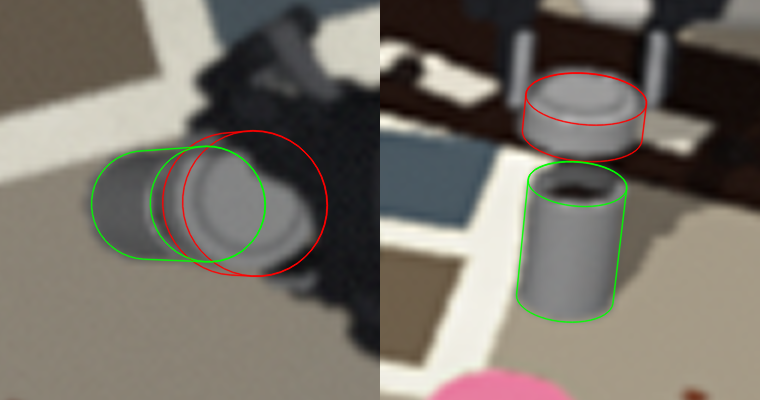

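In the hover view the lid (red) agrees with the robot's pose in the side image (585,115), and the tin outline (green) fits too. The fingers occlude the lid in the top view. I'll lower carefully.

Emit:
{"api": "carry_out", "payload": {
  "targets": [120, 0, -1, -10, 0, 120, 0, 0, -10, 0, 120, 0, 0, -4, 0, 120, 0, 0, -3, 0, 120, 0, 0, 0, 0]
}}

```text
t: 9.85
eef_pos: [0.5262, -0.396, 0.0466]
tool_rot: [0.0, 0.867, -0.498, -0.001]
contact_force: [-0.2, 1.5, 0.1]
gripper_width: 0.599
grasp_force: 26.4
```

Emit:
{"api": "carry_out", "payload": {
  "targets": [120, 0, 0, -3, 0, 120, 0, 0, -2, 0, 120, 0, 0, 0, 0]
}}

```text
t: 10.15
eef_pos: [0.5264, -0.396, 0.0422]
tool_rot: [-0.0, 0.867, -0.498, -0.0]
contact_force: [-1.5, 1.3, -0.0]
gripper_width: 0.601
grasp_force: 26.4
```

It slipped over the rim. I'll seat it.

Emit:
{"api": "carry_out", "payload": {
  "targets": [120, 0, 0, -3, 0, 120, 0, 0, -2, 0, 120, 0, 0, -2, 0, 120, 0, 0, -1, 0, 120, 0, 0, 0, 0]
}}

```text
t: 10.65
eef_pos: [0.5266, -0.3961, 0.0343]
tool_rot: [-0.0, 0.867, -0.498, -0.0]
contact_force: [-2.2, 0.6, 0.8]
gripper_width: 0.602
grasp_force: 26.4
```

Emit:
{"api": "carry_out", "payload": {
  "targets": [90, 0, 0, 0, 0, 60, 0, 0, 0, 0, 60, 0, 0, 0, 0, 60, 0, 0, 20, 0, 60, 0, 0, 40, 0, 0, -22, 19, 10, -7.3, 0, -22, 19, 0, -7.3, 0, -22, 19, 0, -7.3, 0, -22, 19, 0, -7.3, 0, -22, 19, 0, -7.2, 0, -22, 19, 0, -7.2, 0, 0, 0, -30, 0, 0, 0, 0, 0, 0, 0, 0, 0, 0, 0]
}}

```text
t: 12.05
eef_pos: [0.3949, -0.2825, 0.0747]
tool_rot: [-0.0, -0.621, 0.784, 0.0]
contact_force: [0.5, 0.0, 0.4]
gripper_width: 1.003
grasp_force: 0.0
```

```bash
python3 - <<'E'
from h import *
r=avg("top",4); s=avg("side",4); o=bot.get_obs(); print(o["eef_pos"],o["tool_rot"])
for nm,R in(("top",[r]),("side",[s]),("both",[r,s])):
    print(nm,"lidM on",*fit2(R,"lidM",(.527,-.396),.044,.003), *( [] if nm!="side" else fit2(R,"lidO",(.394,-.2815,-.23),0,.003)))
E
```

```text
[ 0.3949 -0.2825  0.0747] [ 0.0001 -0.6205  0.7842 -0.0003]
top lidM on [ 0.5286 -0.3944] 32.249641119334264
side lidM on [ 0.5299 -0.4034] 37.71406616834538 [ 0.3915 -0.2818 -0.2574] 21.357695049257927
both lidM on [ 0.5282 -0.3943] 66.85762902764236
```

Emit:
{"api": "carry_out", "payload": {
  "targets": [0, 0, 0, -40, 0, 0, 0, 0, -30, 0, 0, 0, 0, -8, 0, 0, 0, 0, -5, 0, 0, 0, 0, -5, 0, 0, 0, 0, 0, 0, 85, 0, 0, 0, 0, 85, 0, 0, 0, 0, 85, 0, 0, 0, 0, 85, 0, 0, 0, 0, 85, 0, 0, 0, 0]
}}

```text
t: 13.55
eef_pos: [0.3951, -0.2825, -0.0125]
tool_rot: [0.0, -0.621, 0.784, -0.001]
contact_force: [-1.9, 0.6, 6.3]
gripper_width: 0.761
grasp_force: 26.0
```

Emit:
{"api": "carry_out", "payload": {
  "targets": [0, 0, 0, 0, 0, 0, 0, 0, 0, 0, 0, 0, 0, 25, 0, 0, 0, 0, 0, 8.5, 0, 0, 0, 0, 8.5, 0, 0, 0, 0, 8.5, 0, 0, 0, 0, 8.5, 0, 0, 0, 0, 8.5, 0, 0, 0, 0, 8.5, 0, 0, 0, 0, 8.5, 0, 0, 0, 0, 8.5, 0, 0, 0, 0, 8.5, 0, 0, 0, 0, 8.5, 40, 0, 0, 0, 5, 40, 0, 0, -20, 0, 40, 0, 0, -2, 0, 40, 0, 0, 0, 0]
}}

```text
t: 15.25
eef_pos: [0.3941, -0.282, -0.0108]
tool_rot: [-0.0, 0.993, -0.116, -0.001]
contact_force: [0.1, -0.4, -0.5]
gripper_width: 0.846
grasp_force: 0.0
```

Emit:
{"api": "carry_out", "payload": {
  "targets": [140, 0, 0, 0, 0, 140, 0, 0, 0, 0, 140, 0, 0, 0, 0, 140, 0, 0, 0, 0, 140, 0, 0, 0, 0, 140, 0, 0, 0, 0]
}}

```text
t: 15.85
eef_pos: [0.395, -0.2824, -0.0099]
tool_rot: [0.0, 0.993, -0.116, 0.0]
contact_force: [-1.3, 0.4, 6.0]
gripper_width: 0.53
grasp_force: 25.5
```

Emit:
{"api": "carry_out", "payload": {
  "targets": [140, 0, 0, 10, 0, 140, 0, 0, 45, 0, 140, 0, 0, 45, 0, 140, 0, 0, 30, 0, 140, 17, 42, 0, -6, 140, 17, 42, 0, -6, 140, 17, 42, 0, -5.8, 140, 17, 42, 0, 0, 140, 17, 42, 0, 0, 140, 17, 42, 0, 0, 140, 17, 42, 0, 0, 140, 17, 42, 0, 0, 140, 17, 42, 0, 0, 140, 17, 42, 0, 0, 140, 17, 42, 0, 0, 140, 17, 42, 0, 0, 140, 20, 48, 0, 0, 140, 0, 0, 0, 0, 140, 0, 0, 0, 0]
}}

```text
t: 17.75
eef_pos: [0.6173, 0.2695, 0.1194]
tool_rot: [0.0, 0.964, -0.267, -0.0]
contact_force: [-0.8, -1.9, -0.6]
gripper_width: 0.527
grasp_force: 26.2
```

Emit:
{"api": "carry_out", "payload": {
  "targets": [140, 1.5, 0.5, -40, 0, 140, 0, 0, -30, 0, 140, 0, 0, -8, 0, 140, 0, 0, -4, 0, 140, 0, 0, -2, 0, 140, 0, 0, 0, 0]
}}

```text
t: 18.35
eef_pos: [0.6196, 0.2686, 0.038]
tool_rot: [-0.001, 0.963, -0.268, 0.0]
contact_force: [-3.6, 0.0, 5.2]
gripper_width: 0.524
grasp_force: 26.6
```

Contact came at rim height. I'll back up a little and look.

Emit:
{"api": "carry_out", "payload": {
  "targets": [140, 0, 0, 8, 0, 140, 0, 0, 0, 0, 140, 0, 0, 0, 0]
}}

```text
t: 18.65
eef_pos: [0.6203, 0.268, 0.0446]
tool_rot: [-0.0, 0.963, -0.268, 0.001]
contact_force: [0.1, 0.6, -0.2]
gripper_width: 0.528
grasp_force: 26.2
```

```bash
python3 - <<'E'
from h import *
r=avg("top",4); s=avg("side",4); p=bot.get_obs()["eef_pos"]; print(p)
z0=p[2]+.0099; x0=(*p[:2],-.54)
for nm,R in(("top",[r]),("side",[s]),("both",[r,s])):
    print(nm,"lid",*fit2(R,"lidO",x0,z0,.003),"tin",*fit2(R,"tinO",(.619,.27,-.54),0,.003))
T=[]
for q in(r,s):
    im=cv2.resize(q["m"].astype(np.uint8),None,fx=6,fy=6,interpolation=cv2.INTER_CUBIC)
    for k,v,z,c in(("lidO",x0,z0,(0,0,255)),("tinO",(.619,.270,-.54),0,(0,255,0))):
        for P in polys(q,k,v,z): cv2.polylines(im,[np.int32((P+.5)*6*16)],True,c,1,cv2.LINE_AA,4)
    u,v=np.int32(proj(q,[*p[:2],.04])[0]*6); T.append(im[v-200:v+200,u-190:u+190])
cv2.imwrite("pics/hovO.png",np.hstack(T))
E
```

```text
[0.6192 0.2684 0.0432]
top lid [ 0.6224  0.2728 -0.4077] 29.278488659574798 tin [ 0.6258  0.2632 -0.2785] 27.316235674434836
side lid [ 0.6207  0.267  -0.5944] 37.02763781451533 tin [ 0.6232  0.2658 -0.6142] 25.311128675665074
both lid [ 0.6216  0.2713 -0.3895] 61.25300172916408 tin [ 0.624   0.2666 -0.5539] 47.40262789454023
```

View pics/hovO.png

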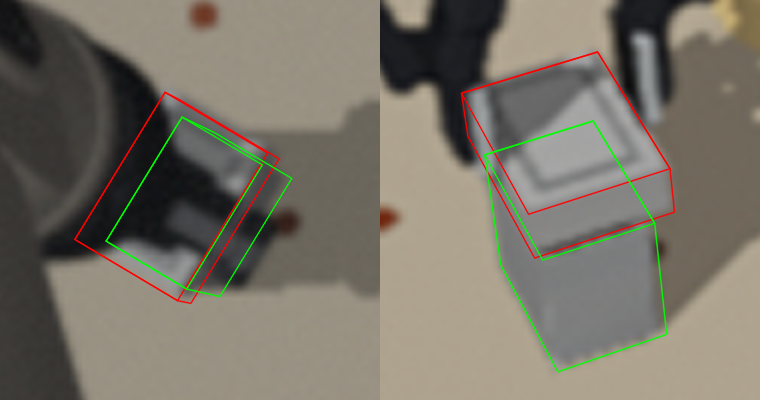

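The side view shows lid (red) and tin (green) nearly aligned. My silhouette fit puts the tin about 2 mm farther in +y, so I'll shift there and feel again.

Emit:
{"api": "carry_out", "payload": {
  "targets": [140, -0.5, 2, 0, 0, 140, 0, 0, -5, 0, 140, 0, 0, -2, 0, 140, 0, 0, -1, 0, 140, 0, 0, -1, 0, 140, 0, 0, 0, 0]
}}

```text
t: 19.65
eef_pos: [0.6188, 0.2703, 0.0342]
tool_rot: [0.0, 0.963, -0.268, -0.0]
contact_force: [0.5, 0.3, -0.2]
gripper_width: 0.529
grasp_force: 26.2
```

```bash
python3 - <<'E'
from h import *
o=bot.get_obs(); print(o["eef_pos"],o["contact_force"],o["torque"])
E
```

```text
[0.6188 0.2703 0.0342] [ 0.5033  0.2534 -0.1712] [-0.0135 -0.0029 -0.0047]
```

It's on. I'll seat it: 12 mm more to go.

Emit:
{"api": "carry_out", "payload": {
  "targets": [140, 0, 0, -3, 0, 140, 0, 0, -3, 0, 140, 0, 0, -3, 0, 140, 0, 0, -2, 0, 140, 0, 0, 0, 0]
}}

```text
t: 20.15
eef_pos: [0.6185, 0.2704, 0.0229]
tool_rot: [0.0, 0.963, -0.268, -0.0]
contact_force: [-0.4, -0.4, -0.5]
gripper_width: 0.527
grasp_force: 26.2
```

Emit:
{"api": "carry_out", "payload": {
  "targets": [140, 0, 0, -1, 0, 140, 0, 0, 0, 0, 110, 0, 0, 0, 0, 60, 0, 0, 0, 0, 60, 0, 0, 0, 0, 60, 0, 0, 20, 0, 60, 0, 0, 40, 0, 60, -18, 30, 15, 0, 60, -18, 30, 0, 0, 60, -18, 30, 0, 0, 60, -18, 30, 0, 0, 60, -19, 29, 0, 0, 60, 0, 0, -40, 0, 60, 0, 0, -20, 0, 60, 0, 0, -10, 0, 60, 0, 0, 0, 0, 60, 0, 0, 0, 0]
}}

```text
t: 21.85
eef_pos: [0.5287, 0.4196, 0.0284]
tool_rot: [-0.001, 0.963, -0.268, 0.0]
contact_force: [0.1, 0.6, 0.2]
gripper_width: 0.764
grasp_force: 0.0
```

Emit:
{"api": "carry_out", "payload": {
  "targets": [60, 0, 0, -15, 0, 60, 0, 0, -10, 0, 60, 0, 0, -7, 0, 60, 0, 0, -4, 0, 60, 0, 0, 0, 0]
}}

```text
t: 22.35
eef_pos: [0.5274, 0.4191, -0.0095]
tool_rot: [0.001, 0.963, -0.268, -0.0]
contact_force: [0.1, 0.4, -0.4]
gripper_width: 0.764
grasp_force: 0.0
```

Emit:
{"api": "carry_out", "payload": {
  "targets": [150, 0, 0, 0, 0, 150, 0, 0, 0, 0, 150, 0, 0, 0, 0, 150, 0, 0, 0, 0, 150, 0, 0, 0, 0, 60, 0, 0, 0, 0, 60, 0, 0, 0, 0, 60, 0, 0, 0, 8.5, 60, 0, 0, 0, 8.5, 60, 0, 0, 0, 8.5, 60, 0, 0, 0, 8.5, 60, 0, 0, 0, 8.5, 60, 0, 0, 0, 8.5, 60, 0, 0, 0, 8.5, 60, 0, 0, 0, 8.5, 60, 0, 0, 0, 8.5, 60, 0, 0, 0, 8.5, 60, 0, 0, 0, 0]
}}

```text
t: 24.15
eef_pos: [0.5279, 0.419, -0.0091]
tool_rot: [-0.0, 0.891, 0.454, -0.0]
contact_force: [0.2, 0.2, 0.1]
gripper_width: 0.765
grasp_force: 0.0
```

Emit:
{"api": "carry_out", "payload": {
  "targets": [150, 0, 0, 0, 0, 150, 0, 0, 0, 0, 150, 0, 0, 0, 0, 150, 0, 0, 0, 0, 150, 0, 0, 0, 0]
}}

```text
t: 24.65
eef_pos: [0.5279, 0.4195, -0.0084]
tool_rot: [0.0, 0.891, 0.453, 0.0]
contact_force: [-0.0, -1.3, 2.9]
gripper_width: 0.463
grasp_force: 25.2
```

Emit:
{"api": "carry_out", "payload": {
  "targets": [150, 0, 0, 10, 0, 150, 0, 0, 45, 0, 150, 0, 0, 45, 0, 150, 0, 0, 30, 0, 150, -2, -46, 0, 0, 150, -2, -46, 0, 0, 150, -2, -46, 0, 0, 150, -2, -46, 0, 0, 150, -2, -46, 0, 0, 150, -2, -46, 0, 0, 150, -2, -46, 0, 0, 150, -2, -46, 0, 0, 150, -2, -46, 0, 0, 150, -2, -46, 0, 0, 150, -2, -46, 0, 0, 150, 0, -6, 0, 0, 150, 0, 0, -30, 0, 150, 0, 0, 0, 0, 150, 0, 0, 0, 0]
}}

```text
t: 26.55
eef_pos: [0.5056, -0.0915, 0.0917]
tool_rot: [-0.001, 0.891, 0.454, -0.0]
contact_force: [0.4, -0.7, 0.9]
gripper_width: 0.463
grasp_force: 25.5
```

```bash
python3 - <<'E'
from h import *
s=avg("side",4); p=bot.get_obs()["eef_pos"]; print(p)
z0=p[2]+.0088; x0=p[:2]
print("side lid",*fit2([s],"lidS",x0,z0,.003),"tin",*fit2([s],"tinS",(.5054,-.0935),0,.003))
q=s; im=cv2.resize(q["m"].astype(np.uint8),None,fx=8,fy=8,interpolation=cv2.INTER_CUBIC)
for k,v,z,c in(("lidS",x0,z0,(0,0,255)),("tinS",(.5054,-.0935),0,(0,255,0))):
    for P in polys(q,k,v,z): cv2.polylines(im,[np.int32((P+.5)*8*16)],True,c,1,cv2.LINE_AA,4)
u,v=np.int32(proj(q,[*p[:2],.05])[0]*8); cv2.imwrite("pics/hovS.png",im[v-280:v+280,u-300:u+300])
E
```

```text
[ 0.5067 -0.0919  0.0925]
side lid [ 0.5065 -0.0959] 31.2777308263788 tin [ 0.5053 -0.0945] 33.75453768346715
```

View pics/hovS.png

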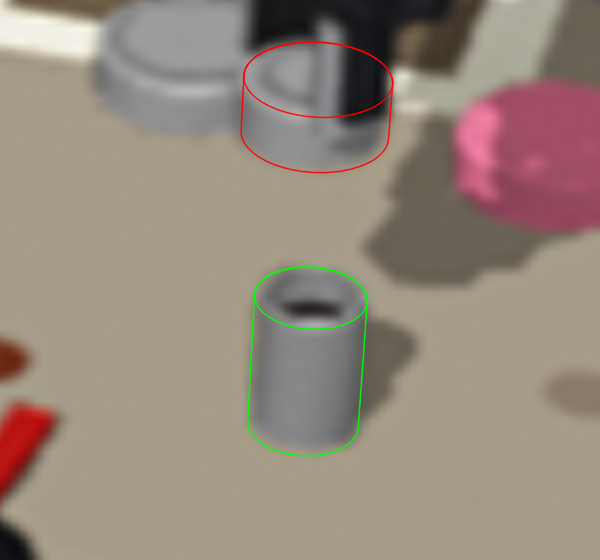

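The lid (red) sits about 0.6 px lower than its image, so the side camera reads slightly toward −y. Corrected, the tin is at about (0.5055, −0.092), which is under the lid. I'll lower.

Emit:
{"api": "carry_out", "payload": {
  "targets": [150, -0.5, 0, -30, 0, 150, 0, 0, -15, 0, 150, 0, 0, -7, 0, 150, 0, 0, -3, 0, 150, 0, 0, -2, 0, 150, 0, 0, -2, 0, 150, 0, 0, 0, 0]
}}

```text
t: 27.45
eef_pos: [0.5056, -0.0928, 0.0328]
tool_rot: [0.0, 0.891, 0.453, 0.0]
contact_force: [-0.2, 0.2, 0.6]
gripper_width: 0.46
grasp_force: 25.6
```

Emit:
{"api": "carry_out", "payload": {
  "targets": [150, 0, 0, -3, 0, 150, 0, 0, -3, 0, 150, 0, 0, -3, 0, 150, 0, 0, -3, 0, 150, 0, 0, 0, 0]
}}

```text
t: 27.95
eef_pos: [0.5055, -0.0929, 0.0205]
tool_rot: [0.0, 0.891, 0.453, -0.0]
contact_force: [-2.1, -2.3, 4.1]
gripper_width: 0.46
grasp_force: 26.1
```

Seated (fz 4 N). I'll release it and go on to lidL.

Emit:
{"api": "carry_out", "payload": {
  "targets": [120, 0, 0, 0, 0, 60, 0, 0, 0, 0, 60, 0, 0, 0, 0, 60, 0, 0, 20, 0, 60, 0, 0, 40, 0, 0, 24, -31, 20, 0, 0, 24, -31, 0, 0, 0, 24, -31, 0, 0, 0, 24, -31, 0, 0, 0, 24, -31, 0, 0, 0, 0, 0, -40, 0, 0, 0, 0, -30, 0, 0, 0, 0, 0, 0, 0, 0, 0, 0, 0]
}}

```text
t: 29.35
eef_pos: [0.6253, -0.247, 0.0304]
tool_rot: [-0.001, 0.891, 0.454, -0.0]
contact_force: [-0.1, 0.3, 1.3]
gripper_width: 0.999
grasp_force: 0.0
```

Emit:
{"api": "carry_out", "payload": {
  "targets": [0, 0, 0, -15, 0, 0, 0, 0, -15, 0, 0, 0, 0, -8, 0, 0, 0, 0, -5, 0, 0, 0, 0, 0, 0]
}}

```text
t: 29.85
eef_pos: [0.6247, -0.2473, -0.0135]
tool_rot: [-0.001, 0.891, 0.453, -0.001]
contact_force: [-0.1, 0.6, -0.2]
gripper_width: 1.001
grasp_force: 0.0
```

Emit:
{"api": "carry_out", "payload": {
  "targets": [85, 0, 0, 0, 0, 85, 0, 0, 0, 0, 85, 0, 0, 0, 0, 85, 0, 0, 0, 0, 85, 0, 0, 0, 0, 0, 0, 0, 0, 0, 0, 0, 0, 0, 0, 0, 0, 0, 0, -8.5, 0, 0, 0, 0, -8.5, 0, 0, 0, 0, -8.5, 0, 0, 0, 0, -8.5, 0, 0, 0, 0, -8.5, 0, 0, 0, 0, -8.5, 0, 0, 0, 0, -8.5, 0, 0, 0, 0, -8.5, 0, 0, 0, 0, -8.5, 0, 0, 0, 0, -8.5, 0, 0, 0, 0, 0]
}}

```text
t: 31.65
eef_pos: [0.6254, -0.2472, -0.0128]
tool_rot: [0.0, 0.963, -0.268, -0.0]
contact_force: [-0.7, 0.6, -0.6]
gripper_width: 1.0
grasp_force: 0.0
```

Emit:
{"api": "carry_out", "payload": {
  "targets": [85, 0, 0, 0, 0, 85, 0, 0, 0, 0, 85, 0, 0, 0, 0, 85, 0, 0, 0, 0, 85, 0, 0, 0, 0]
}}

```text
t: 32.15
eef_pos: [0.6254, -0.2475, -0.0119]
tool_rot: [-0.0, 0.964, -0.267, 0.0]
contact_force: [-1.2, 1.2, 6.0]
gripper_width: 0.743
grasp_force: 26.0
```

Emit:
{"api": "carry_out", "payload": {
  "targets": [85, 0, 0, 10, 0, 85, 0, 0, 45, 0, 85, 0, 0, 45, 0, 85, 0, 0, 30, 0, 85, -17, 41, 0, 0, 85, -17, 41, 0, 0, 85, -17, 41, 0, 0, 85, -17, 41, 0, 0, 85, -17, 41, 0, 0, 85, -17, 41, 0, 0, 85, -17, 41, 0, 0, 85, -17, 41, 0, 0, 85, -17, 41, 0, 0, 85, -17, 41, 0, 0, 85, -17, 41, 0, 0, 85, -17, 45, 0, 0, 85, -19, 46, 0, 0, 85, 0, 0, -40, 0, 85, 0, 0, 0, 0, 85, 0, 0, 0, 0]
}}

```text
t: 34.15
eef_pos: [0.4022, 0.2934, 0.0775]
tool_rot: [0.001, 0.963, -0.268, -0.0]
contact_force: [0.8, 0.3, -0.6]
gripper_width: 0.743
grasp_force: 28.3
```

Emit:
{"api": "carry_out", "payload": {
  "targets": [85, 0, 1, -20, 0, 85, 0, 0, -10, 0, 85, 0, 0, -5, 0, 85, 0, 0, -3, 0, 85, 0, 0, -3, 0, 85, 0, 0, 0, 0]
}}

```text
t: 34.75
eef_pos: [0.4024, 0.2955, 0.0365]
tool_rot: [-0.0, 0.963, -0.268, -0.0]
contact_force: [0.3, 1.2, -0.9]
gripper_width: 0.742
grasp_force: 28.1
```

Below the rim with no force. I'll seat it to TCP 0.024 and release.

Emit:
{"api": "carry_out", "payload": {
  "targets": [85, 0, 0, -3, 0, 85, 0, 0, -3, 0, 85, 0, 0, -3, 0, 85, 0, 0, -3, 0, 85, 0, 0, 0, 0]
}}

```text
t: 35.25
eef_pos: [0.4021, 0.2956, 0.0242]
tool_rot: [0.0, 0.963, -0.268, -0.0]
contact_force: [-1.0, 0.4, -0.1]
gripper_width: 0.742
grasp_force: 28.3
```

Emit:
{"api": "carry_out", "payload": {
  "targets": [60, 0, 0, 0, 0, 0, 0, 0, 0, 0, 0, 0, 0, 0, 0, 0, 0, 0, 20, 0, 0, 0, 0, 45, 0, 0, 0, 0, 45, 0, 0, 0, -40, 30, 0, 0, 0, -40, 0, 0, 0, 0, -40, 0, 0, 0, 0, -40, 0, 0, 0, 0, -40, 0, 0, 0, 0, -40, 0, 0, 0, 0, 0, 0, 0]
}}

```text
t: 36.55
eef_pos: [0.4018, 0.0503, 0.1644]
tool_rot: [0.001, 0.962, -0.272, 0.0]
contact_force: [-0.5, 0.6, 0.3]
gripper_width: 1.0
grasp_force: 0.0
```

```bash
python3 - <<'E'
from h import *
print(bot.get_obs()["eef_pos"])
r=avg("top"); s=avg("side"); T=[]
for k,v,z in(("lidM",(.5268,-.396),.044),("lidO",(.6187,.2704,-.54),.032),("lidS",(.5055,-.0925),.029),("lidL",(.4024,.295),.036)):
    c=[];
    for zz in (z,z+.006): c.append(fit2([s],k,v,zz,.002)[1])
    print(k,*fit2([r,s],k,v,z,.003),"side score down/6mm up",c)
    row=[]
    for q in(r,s):
        im=cv2.resize(q["m"].astype(np.uint8),None,fx=5,fy=5,interpolation=cv2.INTER_CUBIC)
        u,w=np.int32(proj(q,[*v[:2],z-.005])[0]*5); row.append(cv2.resize(im[w-140:w+140,u-95:u+95],(190,280)))
    T.append(np.vstack(row))
cv2.imwrite("pics/done.png",np.hstack(T))
E
```

```text
[0.4018 0.0503 0.1644]
lidM [ 0.5275 -0.3948] 43.65790986081504 side score down/6mm up [np.float64(28.264483908384115), np.float64(28.218726078230326)]
lidO [ 0.6203  0.2716 -0.5143] 44.09906218656831 side score down/6mm up [np.float64(25.300063530412892), np.float64(25.055734031545466)]
lidS [ 0.5061 -0.093 ] 39.80420008487583 side score down/6mm up [np.float64(19.567318364250067), np.float64(19.34468622392743)]
lidL [0.4034 0.2951] 43.10363022200847 side score down/6mm up [np.float64(25.759796374487063), np.float64(25.31831919209487)]
```

View pics/done.png

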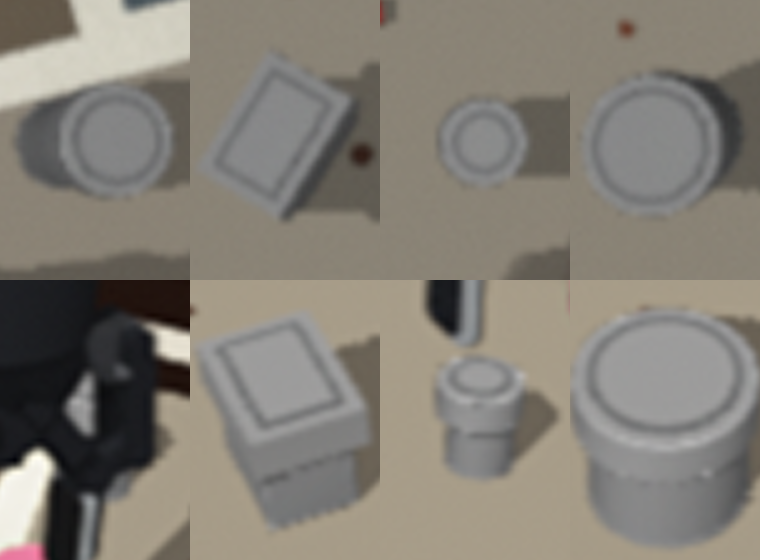

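The view shows the lids level on all four tins: M (115,140), O (280,135), S (483,140) and L (650,145), with the fingers clear. Every lid was released at its full-down height.

```bash
python3 -c "
from station import bot
print(bot.hand_in())"
```

```text
the job is handed in; nothing more can be done
None
```

All four tins are closed with their matching lids, each released at its fully-down height and looking level in the last pictures (medium from above only). I didn't re-measure the tape and jar, but nothing touched them, and the job was handed in at about 37 s.

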